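# Bring the red thread under the guide

### The job

Turn the thread carousel by pushing on its spokes until its red spool stands at the brass arrow, right in front of the guide post; then push the thread-guide arm round to its stop, so that its brass eye is over that spool. Do not touch the spools and do not grip the spokes or the arm: only push them. Leave the other things on the desk where they are.

Things in the scene. Friction and masses are not known exactly. Their poses are not given: they have to be found in the camera images.
- stand: fixed dark wooden foot of the thread carousel: a disc 170 mm across, 12 mm high, with a tongue along its own -y that carries the guide post and a flat brass arrow pointing from the post to the wheel. Origin: underside centre, on the wheel's vertical axis; z up.
- post_top (a point): top of the upright brass guide post, 126 mm above the desk with the arm's collar (21 mm across) and ball on it; the post's axis, 13 mm thick, is at (0, -155) mm in the stand's frame.
- thread_wheel: light wooden tray 156 mm across, top 28 mm above the desk; turns without limit, either way, about the stand's vertical axis (friction 0.1 N m) and stays where left. Origin on the axis, 14 mm above the desk; z up. Steel spokes run along its own +x, -x, +y, -y; three spools and an empty seat lie between them. At the goal its x axis is turned -45 degrees about z from the stand's x axis.
- peg_x (a point): middle of the upright dark wooden peg at the end of the spoke along the wheel's +x: 12 mm thick, from 32 to 80 mm above the desk, 115 mm from the wheel's axis. The other three spokes are the same. Spokes are 8 mm thick, their centre 38 mm above the desk.
- red_spool: red thread spool, 35 mm across, 44 mm tall, fixed upright on the wheel at (35, -35) mm in the wheel's frame; origin: centre of its underside (28 mm above the desk, top at 72 mm). Not to be touched.
- brown_spool: dark brown thread spool, 35 mm across, 44 mm tall, fixed upright on the wheel at (35, 35) mm in the wheel's frame; origin: centre of its underside (28 mm above the desk, top at 72 mm). Not to be touched.
- cream_spool: cream-white thread spool, 35 mm across, 44 mm tall, fixed upright on the wheel at (-35, 35) mm in the wheel's frame; origin: centre of its underside (28 mm above the desk, top at 72 mm). Not to be touched.
- station (a point): point fixed to the stand at (0, -49.5, 72) mm in the stand's frame, at the arrow: the axis of the red spool must pass through it.
- guide_arm: thread-guide arm: level steel bar 8 mm thick, centre 110 mm above the desk, lowest part 98 mm, along its own +y from the post. Origin on the post's axis at desk height; z up. Turns about the post (friction 0.04 N m), stays where left. At its stop its axes are parallel to the stand's; it starts 1.15 to 1.7 rad anticlockwise of that (seen from above) and must be pushed clockwise.
- guide_eye (a point): centre of the brass eye, 24 mm across, at the end of the guide arm: 105.5 mm from the post's axis, 110 mm above the desk.
- pliers: red-handled pliers lying flat, 148 x 41 x 11 mm; loose bystander, to be left alone. Origin: centre of its underside.
- glue_pot: white glue pot with blue cap, 47 mm across, 70 mm tall; loose bystander, to be left alone. Origin: centre of its underside.
- wax_tin: round tin with dark green lid, 63 mm across, 21 mm tall; loose bystander, to be left alone. Origin: centre of its underside.
- skiver: leather knife with dark wooden handle, lying, 126 x 22 x 22 mm; loose bystander, to be left alone. Origin: centre of its underside.
- sanding_block: brown sanding block, 35 x 55 x 22 mm; loose bystander, to be left alone. Origin: centre of its underside.

How it is judged:
By the outcome, as a careful person would: the job done as asked, in the order asked, and still so for the second after the job is handed in, with the robot touching nothing.
It also fails if it takes over 72 s, if anything falls off the work surface, if the arm or the gripper's body presses on something with over 40 N, if the wrist force passes 120 N, or if a joint passes its speed limit or range.

### The arm

A 6-joint arm with a two-finger parallel gripper is mounted at the origin on a cart in front of the work surface, level with it; the furniture and walls round the work are solid. World frame = base frame: x ahead of the robot, y to its left, z up, the work surface at z = 0. Lengths are in m, angles in rad, forces in N, time in s.
With the tool pointing down it reaches from about 0.3 to 0.875 m from the base axis. Payload 6.4 kg.
Tool frame: the origin (TCP) lies at the very end of the fingers, on their centre line; the grasp point (between the pads) lies 19 mm behind it (r.tcp_to_grasp is the distance from the TCP to the grasp point, in m); y points along the fingers, x is the direction in which the jaws open and shut, and the axes are right-handed (so a half turn about y gives the same grasp; the last joint's range is limited). The gripper opens to 88 mm and grips with 3 to 60 N. Pads are 18 mm wide; open, the fingers measure 123 mm over their backs; the gripper's body (75 mm by 187 mm) begins 45 mm behind the grasp point.
Start: joints at [1.09, 0.181, 1.607, -0, 1.354, -0.206], TCP at [0.156, 0.553, 0.239] pointing down, gripper open.
Joint ranges: [-2.99, 2.99], [-0.89, 2.07], [0.3, 2.58], [-1.14, 4.28], [0, 2.63], [-3.12, 3.12]. Speed limits (rad/s): [2.57, 2.57, 3.01, 3.14, 3.14, 3.14].

### API

Orientations are given as a unit quaternion [x, y, z, w].
In Python, from plant import r gives the robot as it stands.
- The arm moves only by the tool arm_command, never from a script. Its argument "deltas" is a list of rows, each a list of 7 numbers: the shift along the tool's x, y, z in m, then the turn, a rotation vector about the tool's x, y, z in rad, then the finger opening in m, from 0 to 0.0881. A call has 1 to 5 rows; each row shifts and turns the commanded pose from where the row before left it, along the tool's axes as they then stand; what a row does not reach is not made up. A row lasts 1/12 s, in which the tool goes at most 41.7 mm and 7.16 degrees, less where a joint would pass 70% of its speed; a pose out of reach is approached as far as the arm can. A call is refused whole if a number of a shift passes 0.0417 or a number of a turn 0.125, either way. A call with a gripper value outside its range is refused whole. The fingers move at their own pace and stop on an object; the grip force is fixed at half the most. Time passes only in rows, so rows that do not move let the fingers close. It gives the time, the measured TCP pose, the force and the opening at its end, in the units of the state.
- r.sense(): the state, without advancing time (a new reading comes with each control period).
- r.capture(name): name is "scene" or "side" or "wrist"; returns a dict with "image" (400x640x3 uint8, red, green, blue), "z_map" (400x640 float32, m along the optical axis (not along the pixel's ray), 0 where there is no reading), "K" (3x3 intrinsics, pixels), "R" (3x3) and "t" (3): a world point X has camera coordinates R X + t. Camera axes: x right, y down, z forward; pixel columns grow to the right and rows downward; lengths in m; the calibration is good to about 2 mm. A picture is of the moment at which its call begins.
- r.job_done(): hands the job in, once; it reports no verdict.
The state is a dict: "time_s": time; "joint_pos": joint angles; "dq": joint speeds; "joint_efforts": joint torques, N m; "eef_pos": TCP position; "orientation": TCP orientation; "contact_force": force on the tool from outside, world axes, zero at the start; "ft_torque": the same for the moment, N m; "grip_width": opening from 0.0 (shut) to 1.0 (fully open).
Only numpy, scipy, OpenCV 4.12 (cv2) and the standard library are available. Lean on these libraries where they do the work, as an engineer would, in place of code of your own. Each camera call takes 0.05 s, during which the arm holds its last target.

## Working session

There is one attempt and no reset: what is moved stays moved. The work goes in short steps, Python scripts to look and compute and a tool call to move; the robot and the scene stay as the last step left them, time stands still between calls to the robot, and variables do not carry over. Pictures are saved under pics/ and viewed, and the job is handed in when it is done.

Besides the shell and the picture viewer there is one more tool, called after "Call:" by a JSON object that holds its "name" and its "arguments", one argument or row to a line. arm_command: Moves the arm, as the interface text tells. Its arguments: {"type":"object","properties":{"deltas":{"type":"array","items":{"type":"array","items":{"type":"number"}}}},"required":["deltas"]}

```bash
mkdir -p pics; ls; python3 - <<'E'
from plant import r
import cv2,numpy as np
s=r.sense();print(s)
for n in ["scene","side","wrist"]:
    c=r.capture(n);cv2.imwrite(f"pics/{n}0.png",c["image"][:,:,::-1]);np.savez(f"{n}0.npz",**c)
    print(n,c["K"].tolist(),(-c["R"].T@c["t"]).round(3),c["R"].round(3).tolist())
E
```

```text
pics
{'time_s': 0.0, 'joint_pos': array([ 1.08972845e+00,  1.81517105e-01,  1.60792685e+00,  2.89449633e-05,
        1.35380415e+00, -2.06292943e-01]), 'dq': array([-3.09386129e-04,  2.21839349e-03,  8.32692419e-05, -7.84334273e-04,
        1.06620382e-03,  1.90729270e-04]), 'joint_efforts': array([-4.81238239e-04, -4.33844483e+01, -3.41865492e+01,  7.04295002e-02,
        3.80143791e-02, -9.31910336e-05]), 'eef_pos': array([0.15575043, 0.55298751, 0.23786281]), 'orientation': array([ 0.56400874,  0.42627546, -0.42734223, -0.56352639]), 'contact_force': array([-0.07867538,  0.09578264, -0.31600947]), 'ft_torque': array([ 0.02956307,  0.05500968, -0.0149742 ]), 'grip_width': 0.99898672464019}
scene [[437.4401615873949, 0.0, 319.2475183400638], [0.0, 437.4401615873949, 208.393161306938], [0.0, 0.0, 1.0]] [-0.173 -0.561  0.986] [[0.608, -0.794, -0.02], [-0.547, -0.4, -0.735], [0.576, 0.458, -0.677]]
side [[452.2369809614944, 0.0, 325.62427855720034], [0.0, 452.2369809614944, 192.48483766000078], [0.0, 0.0, 1.0]] [0.426 0.84  0.7  ] [[-0.984, -0.178, 0.02], [-0.12, 0.574, -0.81], [0.133, -0.799, -0.586]]
wrist [[307.8130375632894, 0.0, 318.6173704637261], [0.0, 307.8130375632894, 198.65630559395902], [0.0, 0.0, 1.0]] [0.089 0.573 0.384] [[0.272, 0.962, -0.001], [0.926, -0.261, 0.272], [0.261, -0.075, -0.962]]
```

View pics/scene0.png

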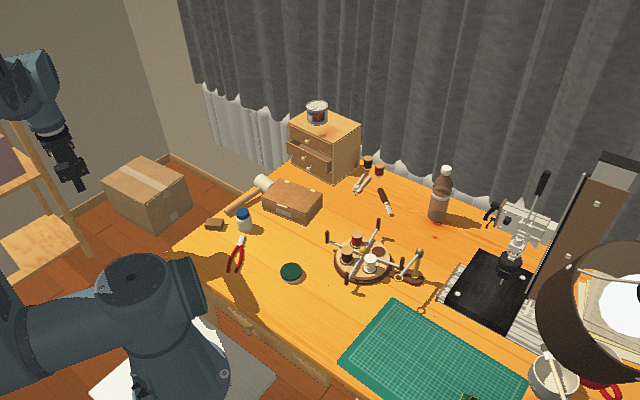

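View pics/side0.png

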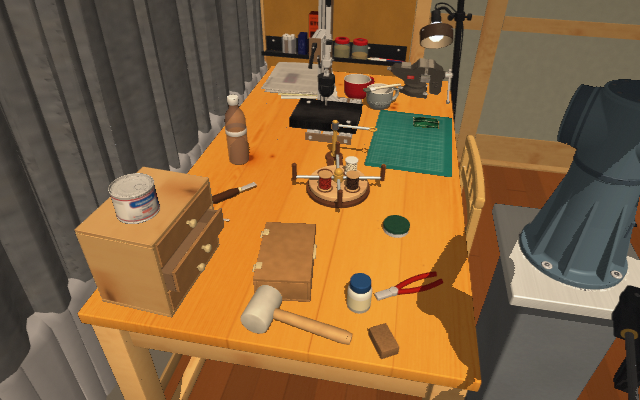

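View pics/wrist0.png

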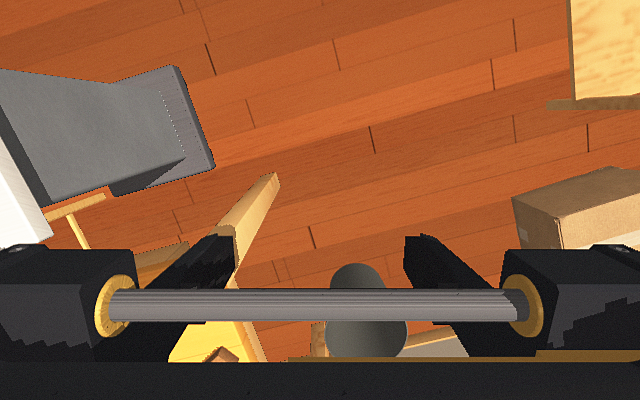

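The scene view has the carousel at about (365,260), with the post and arm to its right at about (415,265). In the side view the wheel is at about (338,185) and the post at (335,145). I'll zoom in on both.

```bash
cat > h.py <<'E'
import numpy as np,cv2
def load(n):
    return dict(np.load(n+".npz"))
def proj(c,X):
    p=c["R"]@np.asarray(X,float)+c["t"];q=c["K"]@p;return q[:2]/q[2]
def plane(c,uv,z):
    d=c["R"].T@np.linalg.inv(c["K"])@np.array([uv[0],uv[1],1.]);o=-c["R"].T@c["t"]
    return o+d*(z-o[2])/d[2]
def cloud(c):
    z=c["z_map"];v,u=np.mgrid[:z.shape[0],:z.shape[1]]
    K=c["K"];P=np.stack([(u-K[0,2])/K[0,0]*z,(v-K[1,2])/K[1,1]*z,z],-1)
    return (P-c["t"])@c["R"]
def crop(c,x0,y0,w,h,s,name):
    im=c["image"][y0:y0+h,x0:x0+w,::-1]
    cv2.imwrite(name,cv2.resize(im,None,fx=s,fy=s,interpolation=cv2.INTER_CUBIC))
E
python3 - <<'E'
from h import *
c=load("scene0");crop(c,310,200,133,100,6,"pics/sc1.png")
c=load("side0");crop(c,275,110,133,100,6,"pics/sd1.png")
E
```

```text
(no output)
```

View pics/sc1.png

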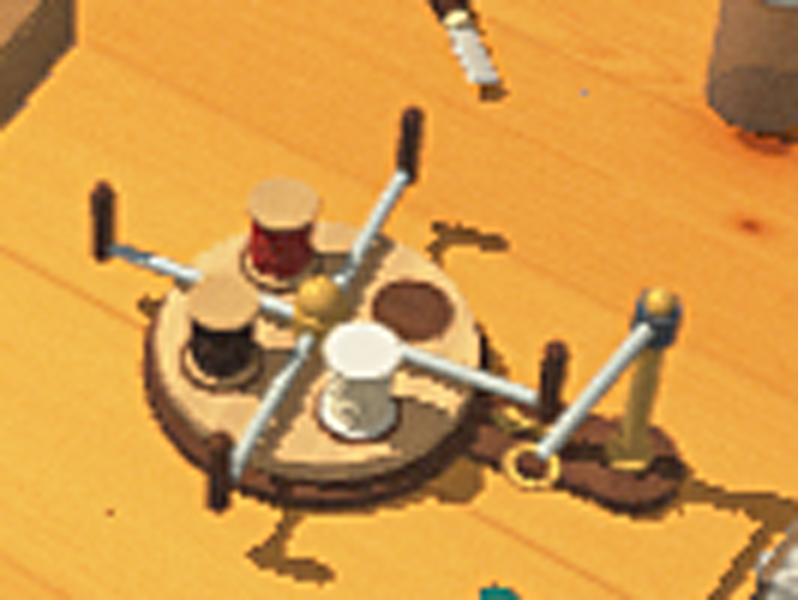

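View pics/sd1.png

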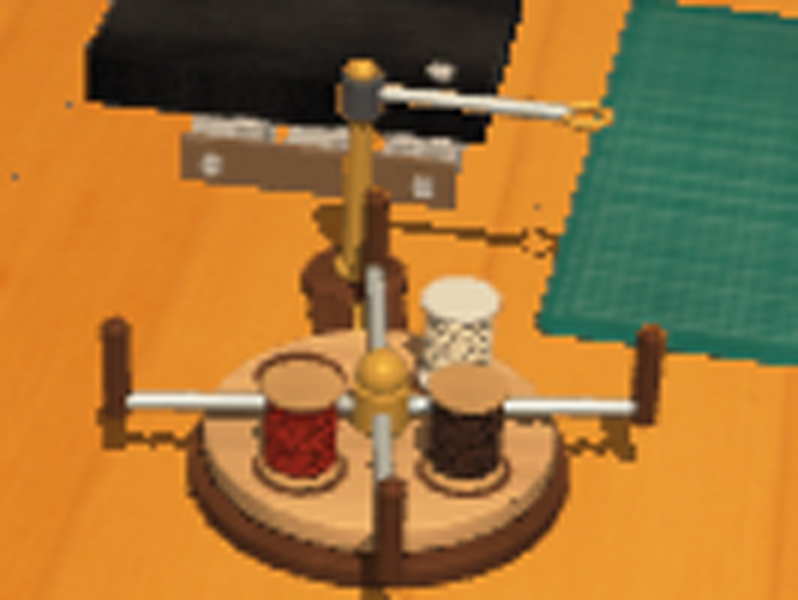

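```bash
python3 - <<'E'
from h import *
S=load("scene0");D=load("side0")
fs=lambda p:((p[0]+.5)/6-.5+310,(p[1]+.5)/6-.5+200)
fd=lambda p:((p[0]+.5)/6-.5+275,(p[1]+.5)/6-.5+110)
def tri(a,b):
    A=[];B=[]
    for c,uv in((S,a),(D,b)):
        d=c["R"].T@np.linalg.inv(c["K"])@np.array([uv[0],uv[1],1.]);d/=np.linalg.norm(d);o=-c["R"].T@c["t"]
        M=np.eye(3)-np.outer(d,d);A.append(M);B.append(M@o)
    return np.linalg.solve(sum(A),sum(B))
pts={"pegTowardPost":((555,346),(378,194),.080),"pegA(red/empty)":((412,112),(116,322),.08),"pegB(red/brown)":((103,186),(390,484),.08),"pegC(brown/cream)":((219,438),(651,330),.08),
"red":((285,202),(303,385),.072),"brown":((223,300),(467,387),.072),"cream":((363,349),(460,299),.072),"posttop":((660,298),(362,70),.130),"eye":((532,466),(588,116),.110),"collar":((658,325),(361,95),.110)}
for k,(a,b,z) in pts.items():
    print(k,plane(S,fs(a),z).round(4)[:2],plane(D,fd(b),z).round(4)[:2],"tri",tri(fs(a),fd(b)).round(4))
E
```

```text
pegTowardPost [ 0.5745 -0.2484] [ 0.576  -0.2482] tri [ 0.5756 -0.2483  0.0796]
pegA(red/empty) [ 0.6664 -0.1158] [ 0.6682 -0.1153] tri [ 0.6678 -0.1155  0.0794]
pegB(red/brown) [ 0.5346 -0.0231] [ 0.5353 -0.0218] tri [ 0.5353 -0.0227  0.0793]
pegC(brown/cream) [ 0.4407 -0.1567] [ 0.4431 -0.1569] tri [ 0.4422 -0.1566  0.0796]
red [ 0.5842 -0.0957] [ 0.5833 -0.0959] tri [ 0.5836 -0.0958  0.0723]
brown [ 0.5144 -0.1078] [ 0.5158 -0.1087] tri [ 0.5151 -0.1079  0.0721]
cream [ 0.5277 -0.1763] [ 0.5279 -0.1777] tri [ 0.5276 -0.1765  0.0725]
posttop [ 0.5843 -0.2885] [ 0.5891 -0.2724] tri [ 0.591  -0.2863  0.1228]
eye [ 0.486  -0.2839] [ 0.4851 -0.2883] tri [ 0.4848 -0.2845  0.1119]
collar [ 0.5872 -0.289 ] [ 0.5912 -0.2862] tri [ 0.5906 -0.2884  0.108 ]
```

```bash
cat >> h.py <<'E'
from scipy.spatial.transform import Rotation as Ro
def st(r):
    s=r.sense();R=Ro.from_quat(s["orientation"]).as_matrix()
    print("t",round(s["time_s"],2),"p",s["eef_pos"].round(4),"F",s["contact_force"].round(1),"q",s["joint_pos"].round(2),"g",round(s["grip_width"],2))
    print("xaxis yaw",np.degrees(np.arctan2(R[1,0],R[0,0])).round(1),"zaxis yaw",np.degrees(np.arctan2(R[1,2],R[0,2])).round(1),"yz",R[2,1].round(4))
    return s,R
E
python3 - <<'E'
from h import *
from plant import r
s,R=st(r);print(R.round(3))
P=np.concatenate([cloud(load(n+"0")).reshape(-1,3) for n in("scene","side")])
# height map 4cm
xs=np.arange(.2,.92,.04);ys=np.arange(.5,-.5,-.04)
print("     ",*["%4d"%(x*1000) for x in xs])
for y in ys:
    print("%5d"%(y*1000),*["%4d"%(1000*np.percentile(q,99)) if len(q:=P[(abs(P[:,0]-x)<.02)&(abs(P[:,1]-y)<.02)&(P[:,2]>-.02)&(P[:,2]<.6)][:,2])>3 else "   ." for x in xs])
E
```

```text
t 0.15 p [0.1558 0.5531 0.238 ] F [0.3 0.4 0.5] q [ 1.09  0.18  1.61  0.    1.35 -0.21] g 1.0
xaxis yaw 74.3 zaxis yaw 164.3 yz -1.0
[[ 0.271 -0.001 -0.962]
 [ 0.962 -0.001  0.271]
 [-0.001 -1.     0.   ]]
       200  240  280  320  360  400  440  480  520  560  600  640  680  720  760  800  840  880
  500  599    .    .    .    .    .    .    .    .    .    .    .    .    .    .    .    .    .
  460  596    .    .    .    .    .    .    .    .    .    .    .    .    .    .    .    .    .
  420    .    .    .    .    .    .    .    .    .    .    .    .    .    .    .    .    .    .
  380    .    2    3    3    2    2    3    2    2    3    3    3    2    2    3    2    2    3
  340    .    3    3    3   22   25   23   29   31   33   52   56    4    4  119  187  187  187
  300    .    3    3    3    3   24   23   24   31   34   54   56    3    3  119  187  244  244
  260    .    3    3    4    3    3   72   71    3   63   63   63   57    3  159  187  244  245
  220    .    3    3    3   10   13   72   71    3   63   64   63   62    3  157  187  243  244
  180    .    3    6   13   13
[... 901 characters left out ...]
  4    4    4    4  150  150
 -219    .    3    3    3    3    3    4    4   29   44   29    4    4    4    4    4  199  200
 -259    .    4    6    6    5    5    6  113    4   82  120    4    4    4    4    4  150  152
 -299    .    5    6    5    6    6    6  114  116  115  126    4    4    4    4    3    4    4
 -339    .    6    5    6    5    6    6    6    3    4    3    4    5    3    4    4    4    3
 -379    .    5    6    6    6    5    6    6    4   58   58   59  249   59   57    5    4    4
 -419    .    5    6    6    6    6    6    6    4   61   61  293  303   60   60    4    4    4
 -459    .    7    7    6    6    6    6    5   45   60   60  297  300   61   61    5    4    5
```

Call:
{"name": "arm_command", "arguments": {
  "deltas": [
    [-0.0233, 0, -0.026, 0, 0, 0, 0],
    [-0.0233, 0, -0.026, 0, 0, 0, 0],
    [-0.0233, 0, -0.026, 0, 0, 0, 0],
    [-0.0233, 0, -0.026, 0, 0, 0, 0],
    [-0.0233, 0, -0.026, 0, 0, 0, 0]
  ]
}}

```text
time_s: 0.57
eef_pos: [0.2498, 0.4046, 0.2384]
orientation: [0.564, 0.427, -0.427, -0.564]
contact_force: [0.8, 0.9, 0.1]
grip_width: 0.646
```

Call:
{"name": "arm_command", "arguments": {
  "deltas": [
    [-0.0233, 0, -0.026, 0, 0, 0, 0],
    [-0.0233, 0, -0.026, 0, 0, 0, 0],
    [-0.0233, 0, -0.026, 0, 0, 0, 0],
    [-0.0233, 0, -0.026, 0, 0, 0, 0],
    [-0.0233, 0, -0.026, 0, 0, 0, 0]
  ]
}}

```text
time_s: 0.98
eef_pos: [0.3434, 0.2571, 0.2387]
orientation: [0.564, 0.427, -0.427, -0.564]
contact_force: [0.7, 0.7, -0.3]
grip_width: 0.269
```

Call:
{"name": "arm_command", "arguments": {
  "deltas": [
    [-0.0233, 0, -0.026, 0, 0, 0, 0],
    [-0.0233, 0, -0.026, 0, 0, 0, 0],
    [-0.03, 0, -0.0152, 0, 0, 0, 0],
    [-0.03, 0, -0.0152, 0, 0, 0, 0],
    [-0.03, 0, -0.0152, 0, 0, 0, 0]
  ]
}}

```text
time_s: 1.4
eef_pos: [0.3999, 0.0991, 0.2386]
orientation: [-0.564, -0.427, 0.427, 0.564]
contact_force: [0.9, -0.1, 0.3]
grip_width: 0.006
```

Call:
{"name": "arm_command", "arguments": {
  "deltas": [
    [-0.03, 0, -0.0152, 0, 0, 0, 0],
    [-0.03, 0, -0.0152, 0, 0, 0, 0],
    [-0.03, 0, -0.0152, 0, 0, 0, 0],
    [-0.03, 0, -0.0152, 0, 0, 0, 0],
    [-0.03, 0, -0.0152, 0, 0, 0, 0]
  ]
}}

```text
time_s: 1.82
eef_pos: [0.4322, -0.066, 0.2387]
orientation: [0.564, 0.427, -0.427, -0.564]
contact_force: [-0.1, -0.6, 0.3]
grip_width: 0.004
```

Call:
{"name": "arm_command", "arguments": {
  "deltas": [
    [-0.03, 0, -0.0152, 0, 0, 0, 0],
    [-0.03, 0, -0.0152, 0, 0, 0, 0],
    [-0.03, 0, -0.0152, 0, 0, 0, 0],
    [-0.03, 0, -0.0152, 0, 0, 0, 0],
    [0, 0, 0, 0, 0, 0, 0]
  ]
}}

```text
time_s: 2.23
eef_pos: [0.4588, -0.2015, 0.2386]
orientation: [0.565, 0.425, -0.426, -0.564]
contact_force: [-1.1, -0.2, 0.1]
grip_width: 0.004
```

Call:
{"name": "arm_command", "arguments": {
  "deltas": [
    [0, 0, 0, 0, 0.105, 0, 0],
    [0, 0, 0, 0, 0.105, 0, 0],
    [0, 0, 0, 0, 0.105, 0, 0],
    [0, 0, 0, 0, 0.105, 0, 0],
    [0, 0, 0, 0, 0.105, 0, 0]
  ]
}}

```text
time_s: 2.65
eef_pos: [0.458, -0.1956, 0.2384]
orientation: [-0.656, -0.264, 0.264, 0.656]
contact_force: [-0.1, 0.8, -0.1]
grip_width: 0.0
```

Call:
{"name": "arm_command", "arguments": {
  "deltas": [
    [0, 0, 0, 0, 0.105, 0, 0],
    [0, 0, 0, 0, 0.105, 0, 0],
    [0, 0, 0, 0, 0, 0, 0]
  ]
}}

```text
time_s: 2.9
eef_pos: [0.4581, -0.1956, 0.2384]
orientation: [-0.68, -0.194, 0.195, 0.68]
contact_force: [-0.2, -0.4, 0.5]
grip_width: 0.006
```

```bash
python3 - <<'E'
from h import *
from plant import r
st(r)
c=r.capture("wrist");np.savez("w1.npz",**c);cv2.imwrite("pics/w1.png",c["image"][:,:,::-1])
E
```

```text
t 2.9 p [ 0.4581 -0.1956  0.2384] F [-0.2 -0.4  0.5] q [-0.64  0.01  1.8   0.    1.34 -1.2 ] g 0.01
xaxis yaw 31.9 zaxis yaw 121.9 yz -1.0
```

View pics/w1.png

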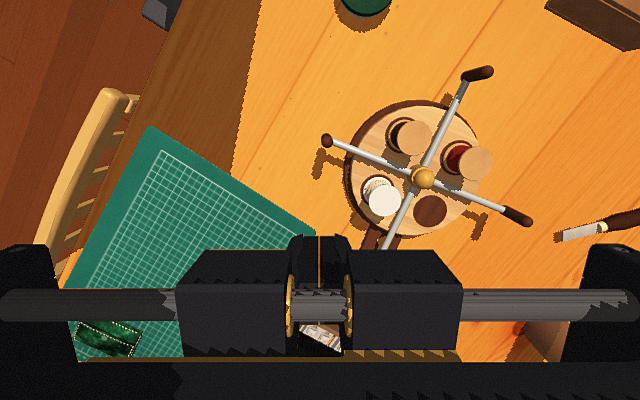

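The wrist view shows the wheel ahead at about (420,178), with a clear desk below the fingers. I'll descend behind the near spoke.

Call:
{"name": "arm_command", "arguments": {
  "deltas": [
    [0, 0.0375, 0, 0, 0, 0, 0],
    [0, 0.0375, 0, 0, 0, 0, 0],
    [0, 0.0375, 0, 0, 0, 0, 0],
    [0, 0.0375, 0, 0, 0, 0, 0],
    [0, 0.0375, 0, 0, 0, 0, 0]
  ]
}}

```text
time_s: 3.37
eef_pos: [0.4582, -0.196, 0.0498]
orientation: [0.679, 0.197, -0.197, -0.679]
contact_force: [1.5, -0.3, -0.4]
grip_width: 0.004
```

Call:
{"name": "arm_command", "arguments": {
  "deltas": [
    [0.0003, 0, 0.0077, 0, 0.0667, 0, 0],
    [0.0003, 0, 0.0077, 0, 0.0667, 0, 0],
    [0.0003, 0, 0.0077, 0, 0.0667, 0, 0],
    [0.0003, 0, 0.0077, 0, 0.0667, 0, 0],
    [0.0003, 0, 0.0077, 0, 0.0667, 0, 0]
  ]
}}

```text
time_s: 3.78
eef_pos: [0.4435, -0.1604, 0.0509]
orientation: [-0.702, -0.08, 0.081, 0.703]
contact_force: [0.2, 0.2, -1.0]
grip_width: 0.007
```

```bash
cat >> h.py <<'E'
C0=np.array([.5552,-.1358])
def pol(s):
    d=s["eef_pos"][:2]-C0;print("TCP polar deg",np.degrees(np.arctan2(d[1],d[0])).round(1),"rad mm",(1000*np.linalg.norm(d)).round(1))
E
python3 - <<'E'
from h import *
from plant import r
s,R=st(r);pol(s)
c=r.capture("wrist");np.savez("w2.npz",**c);cv2.imwrite("pics/w2.png",c["image"][:,:,::-1])
E
```

```text
t 3.78 p [ 0.4435 -0.1604  0.0509] F [ 0.2  0.2 -1. ] q [-0.6   0.22  1.99 -0.    0.92 -0.83] g 0.01
xaxis yaw 13.1 zaxis yaw 103.1 yz -1.0
TCP polar deg -167.6 rad mm 114.4
```

View pics/w2.png

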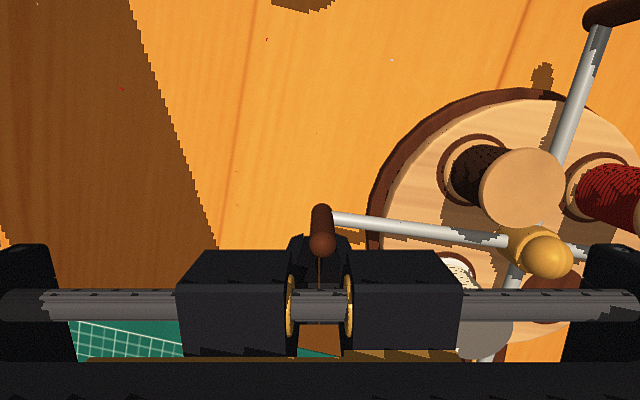

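The peg (at (322,240)) is right against the front of the closed fingers. I'll push on along the arc.

Call:
{"name": "arm_command", "arguments": {
  "deltas": [
    [0.0003, 0, 0.0077, 0, 0.0667, 0, 0],
    [0.0003, 0, 0.0077, 0, 0.0667, 0, 0],
    [0.0003, 0, 0.0077, 0, 0.0667, 0, 0],
    [0.0003, 0, 0.0077, 0, 0.0667, 0, 0],
    [0.0003, 0, 0.0077, 0, 0.0667, 0, 0]
  ]
}}

```text
time_s: 4.25
eef_pos: [0.4418, -0.1224, 0.0514]
orientation: [0.706, -0.037, 0.037, -0.706]
contact_force: [0.1, -1.7, -0.3]
grip_width: 0.003
```

Call:
{"name": "arm_command", "arguments": {
  "deltas": [
    [0.0003, 0, 0.0077, 0, 0.0667, 0, 0],
    [0.0003, 0, 0.0077, 0, 0.0667, 0, 0],
    [0.0003, 0, 0.0077, 0, 0.0667, 0, 0],
    [0.0003, 0, 0.0077, 0, 0.0667, 0, 0],
    [0.0003, 0, 0.0077, 0, 0.0667, 0, 0]
  ]
}}

```text
time_s: 4.67
eef_pos: [0.4524, -0.0855, 0.0513]
orientation: [0.69, -0.154, 0.154, -0.69]
contact_force: [0.2, -0.5, 0.4]
grip_width: 0.005
```

```bash
python3 - <<'E'
from h import *
from plant import r
s,R=st(r);pol(s)
c=r.capture("wrist");np.savez("w3.npz",**c);cv2.imwrite("pics/w3.png",c["image"][:,:,::-1])
E
```

```text
t 4.67 p [ 0.4524 -0.0855  0.0513] F [ 0.2 -0.5  0.4] q [-0.45  0.2   2.02 -0.    0.92 -0.01] g 0.01
xaxis yaw -25.1 zaxis yaw 64.9 yz -1.0
TCP polar deg 153.9 rad mm 114.5
```

View pics/w3.png

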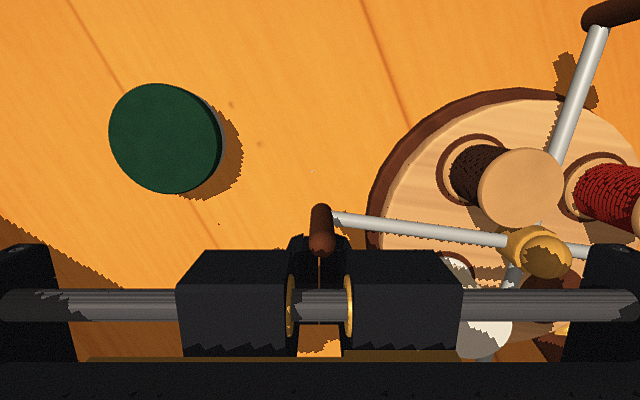

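The peg at (322,230) is still flush with the fingers and the wheel is turning with them. I'll continue.

Call:
{"name": "arm_command", "arguments": {
  "deltas": [
    [0.0003, 0, 0.0077, 0, 0.0667, 0, 0],
    [0.0003, 0, 0.0077, 0, 0.0667, 0, 0],
    [0.0003, 0, 0.0077, 0, 0.0667, 0, 0],
    [0.0003, 0, 0.0077, 0, 0.0667, 0, 0],
    [0.0003, 0, 0.0077, 0, 0.0667, 0, 0]
  ]
}}

```text
time_s: 5.13
eef_pos: [0.4743, -0.0542, 0.0513]
orientation: [0.655, -0.266, 0.266, -0.655]
contact_force: [-0.3, -1.4, 0.3]
grip_width: 0.004
```

Call:
{"name": "arm_command", "arguments": {
  "deltas": [
    [0.0003, 0, 0.0077, 0, 0.0667, 0, 0],
    [0.0003, 0, 0.0077, 0, 0.0667, 0, 0],
    [0.0003, 0, 0.0077, 0, 0.0667, 0, 0],
    [0.0003, 0, 0.0077, 0, 0.0667, 0, 0],
    [0.0003, 0, 0.0077, 0, 0.0667, 0, 0]
  ]
}}

```text
time_s: 5.55
eef_pos: [0.5054, -0.0318, 0.0512]
orientation: [0.602, -0.371, 0.371, -0.602]
contact_force: [-0.3, -0.7, 1.1]
grip_width: 0.009
```

Call:
{"name": "arm_command", "arguments": {
  "deltas": [
    [0.0003, 0, 0.0077, 0, 0.0667, 0, 0],
    [0.0003, 0, 0.0077, 0, 0.0667, 0, 0],
    [0.0003, 0, 0.0077, 0, 0.0667, 0, 0],
    [0.0003, 0, 0.0077, 0, 0.0667, 0, 0],
    [0.0003, 0, 0.0077, 0, 0.0667, 0, 0]
  ]
}}

```text
time_s: 5.97
eef_pos: [0.542, -0.0207, 0.0511]
orientation: [0.532, -0.466, 0.465, -0.532]
contact_force: [-1.4, -0.2, 0.4]
grip_width: 0.006
```

Call:
{"name": "arm_command", "arguments": {
  "deltas": [
    [0.0003, 0, 0.0077, 0, 0.0667, 0, 0],
    [0.0002, 0, 0.0057, 0, 0.05, 0, 0],
    [0.0001, 0, 0.0035, 0, 0.03, 0, 0],
    [0.0, 0, 0.0023, 0, 0.02, 0, 0],
    [0, 0, 0, 0, 0, 0, 0]
  ]
}}

```text
time_s: 6.38
eef_pos: [0.5615, -0.0201, 0.0511]
orientation: [-0.492, 0.508, -0.508, 0.492]
contact_force: [0.3, 0.0, 0.3]
grip_width: 0.004
```

```bash
python3 - <<'E'
from h import *
from plant import r
s,R=st(r);pol(s)
c=r.capture("side");np.savez("d4.npz",**c);crop(c,275,110,133,100,6,"pics/d4.png")
c=r.capture("scene");np.savez("s4.npz",**c);crop(c,310,200,133,100,6,"pics/s4.png")
E
```

```text
t 6.38 p [ 0.5615 -0.0201  0.0511] F [0.3 0.  0.3] q [-0.25  0.39  1.76 -0.    0.99  1.36] g 0.0
xaxis yaw -91.9 zaxis yaw -1.9 yz -1.0
TCP polar deg 86.9 rad mm 115.9
```

View pics/d4.png

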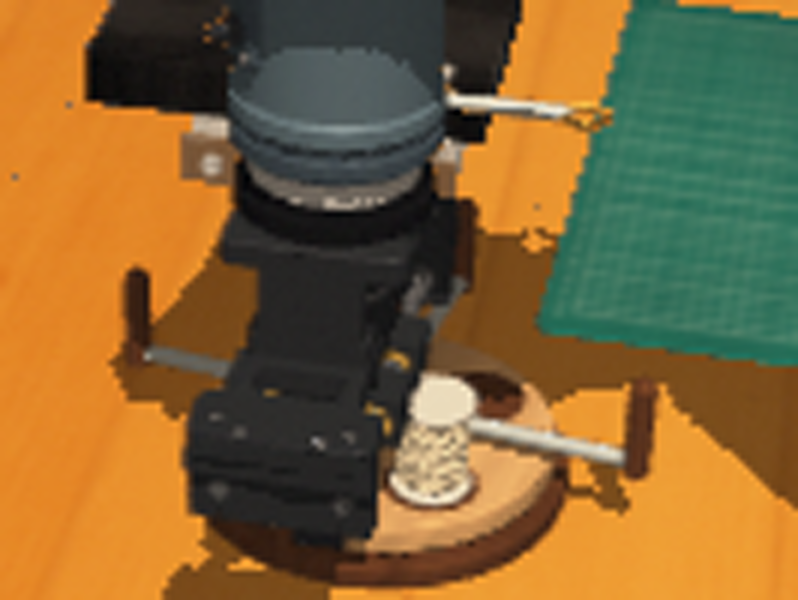

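View pics/s4.png

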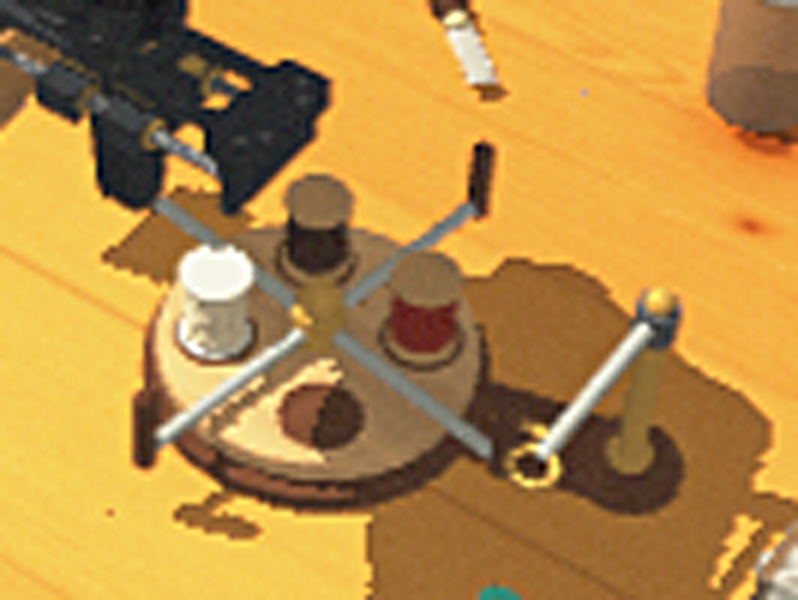

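```bash
cat >> h.py <<'E'
def fs(p):return((p[0]+.5)/6-.5+310,(p[1]+.5)/6-.5+200)
def fd(p):return((p[0]+.5)/6-.5+275,(p[1]+.5)/6-.5+110)
def ang(c,uv,z,C=C0):
    X=plane(c,uv,z)[:2]-C;return np.degrees(np.arctan2(X[1],X[0])).round(2),(1000*np.linalg.norm(X)).round(1)
E
python3 - <<'E'
from h import *
S=load("s4");D=load("d4")
for n,p,z in(("peg",(484,148),.08),("pegL",(147,392),.08),("red",(428,270),.072),("cream",(217,268),.072),("brown",(320,192),.072)):print(n,ang(S,fs(p),z))
for n,p,z in(("pegL",(137,272),.08),("pegR",(645,384),.08),("pegfar",(466,205),.08),("cream",(443,401),.072)):print(n,ang(D,fd(p),z))
E
```

```text
peg (np.float64(-11.11), np.float64(112.4))
pegL (np.float64(169.94), np.float64(113.9))
red (np.float64(-50.57), np.float64(50.1))
cream (np.float64(121.77), np.float64(49.2))
brown (np.float64(34.07), np.float64(53.9))
pegL (np.float64(-10.71), np.float64(115.6))
pegR (np.float64(169.22), np.float64(114.9))
pegfar (np.float64(-100.4), np.float64(112.8))
cream (np.float64(128.07), np.float64(50.3))
```

The pushed peg is now near 79° and has to reach about 58°. I'll push slower from here.

Call:
{"name": "arm_command", "arguments": {
  "deltas": [
    [0.0002, 0, 0.0069, 0, 0.06, 0, 0],
    [0.0002, 0, 0.0069, 0, 0.06, 0, 0],
    [0.0002, 0, 0.0069, 0, 0.06, 0, 0],
    [0.0002, 0, 0.0058, 0, 0.05, 0, 0],
    [0.0001, 0, 0.0046, 0, 0.04, 0, 0]
  ]
}}

```text
time_s: 6.9
eef_pos: [0.5915, -0.0253, 0.051]
orientation: [-0.418, 0.571, -0.57, 0.418]
contact_force: [-1.5, -0.8, 0.1]
grip_width: 0.006
```

Call:
{"name": "arm_command", "arguments": {
  "deltas": [
    [0.0001, 0, 0.0035, 0, 0.03, 0, 0],
    [0, 0, 0.0023, 0, 0.02, 0, 0],
    [0, 0, 0.0015, 0, 0.013, 0, 0],
    [0, 0, 0.0008, 0, 0.007, 0, 0],
    [0, 0, 0, 0, 0, 0, 0]
  ]
}}

```text
time_s: 7.32
eef_pos: [0.5993, -0.0281, 0.0511]
orientation: [-0.398, 0.585, -0.584, 0.398]
contact_force: [-0.1, -0.1, -1.1]
grip_width: 0.007
```

```bash
python3 - <<'E'
from h import *
from plant import r
s,R=st(r);pol(s)
c=r.capture("side");np.savez("d5.npz",**c);crop(c,275,110,133,100,6,"pics/d5.png")
c=r.capture("scene");np.savez("s5.npz",**c);crop(c,310,200,133,100,6,"pics/s5.png")
E
```

```text
t 7.32 p [ 0.5993 -0.0281  0.0511] F [-0.1 -0.1 -1.1] q [-0.24  0.46  1.66 -0.    1.02  1.7 ] g 0.01
xaxis yaw -111.5 zaxis yaw -21.5 yz -1.0
TCP polar deg 67.7 rad mm 116.4
```

View pics/d5.png

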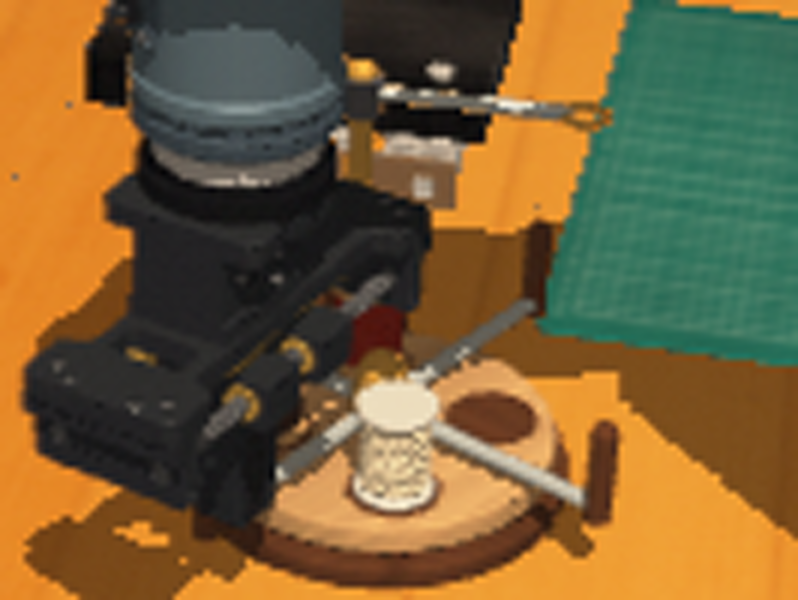

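View pics/s5.png

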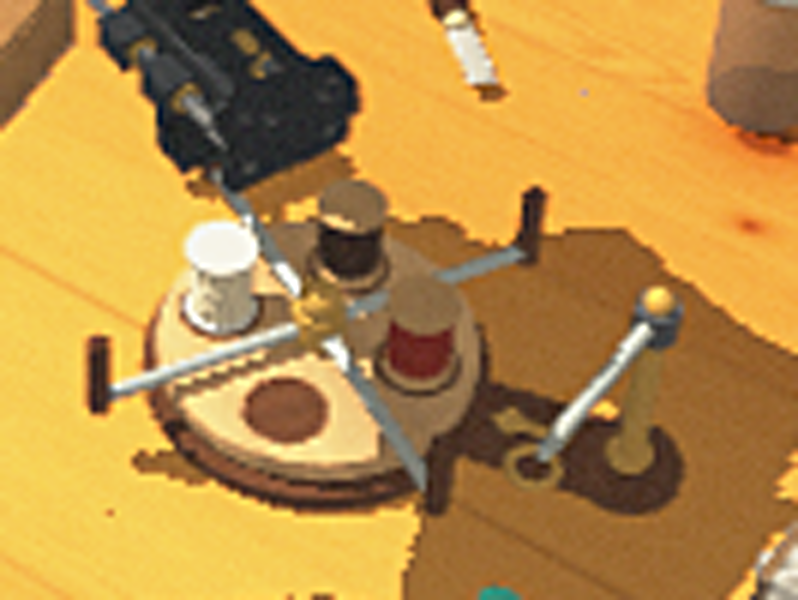

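```bash
python3 - <<'E'
from h import *
from scipy.optimize import least_squares
for n in("scene0","side0"):
    P=cloud(load(n)).reshape(-1,3)
    def fit(c,rr,z0,z1,win):
        q=P[(np.hypot(P[:,0]-c[0],P[:,1]-c[1])<win)&(P[:,2]>z0)&(P[:,2]<z1)][:,:2]
        o=-load(n)["R"].T@load(n)["t"]
        f=least_squares(lambda x:np.hypot(*(q-x).T)-rr,c,loss="soft_l1",f_scale=.001)
        return f.x.round(4),len(q),(1000*np.sqrt(np.mean(f.fun**2))).round(2)
    print(n,"post",fit((.59,-.2875),.0065,.03,.092,.014))
    print("collar",fit((.59,-.2875),.0105,.1,.118,.014))
    # tray rim
    q=P[(abs(np.hypot(P[:,0]-C0[0],P[:,1]-C0[1])-.085)<.012)&(P[:,2]>.004)&(P[:,2]<.010)][:,:2]
    f=least_squares(lambda x:np.hypot(*(q-x).T)-.085,C0,loss="soft_l1",f_scale=.002);print("stand",f.x.round(4),len(q))
    q=P[(np.hypot(P[:,0]-C0[0],P[:,1]-C0[1])<.05)&(P[:,2]>.045)&(P[:,2]<.068)]
    for nm,c0 in(("red",(.5836,-.0958)),("brown",(.515,-.108)),("cream",(.5276,-.1765))):print(nm,fit(c0,.0175,.069,.075,.03))
E
```

```text
scene0 post (array([ 0.5914, -0.2869]), 72, np.float64(1.31))
collar (array([ 0.5918, -0.2868]), 35, np.float64(1.8))
stand [ 0.5586 -0.1369] 154
red (array([ 0.5816, -0.0938]), 75, np.float64(6.51))
brown (array([ 0.5149, -0.1074]), 86, np.float64(6.82))
cream (array([ 0.5267, -0.1776]), 96, np.float64(6.86))
side0 post (array([ 0.5919, -0.2876]), 76, np.float64(1.72))
collar (array([ 0.5911, -0.2881]), 47, np.float64(1.99))
stand [ 0.5562 -0.1377] 118
red (array([ 0.5823, -0.0964]), 90, np.float64(6.52))
brown (array([ 0.5145, -0.1093]), 90, np.float64(6.63))
cream (array([ 0.53  , -0.1782]), 77, np.float64(6.84))
```

```bash
python3 - <<'E'
from h import *
S=load("s5");D=load("d5")
for n,p,z in(("peg",(535,192),.08),("pegL",(98,341),.08),("pegfront",(438,447),.08),("red",(421,303),.072),("cream",(222,246),.072),("brown",(353,208),.072)):print(n,ang(S,fs(p),z))
for n,p,z in(("pegR",(604,425),.08),("pegfar",(540,226),.08),("cream",(398,406),.072)):print(n,ang(D,fd(p),z))
E
```

```text
peg (np.float64(-29.82), np.float64(113.9))
pegL (np.float64(151.23), np.float64(115.3))
pegfront (np.float64(-121.59), np.float64(118.0))
red (np.float64(-75.51), np.float64(48.5))
cream (np.float64(104.98), np.float64(49.7))
brown (np.float64(14.36), np.float64(46.5))
pegR (np.float64(150.78), np.float64(113.3))
pegfar (np.float64(-119.38), np.float64(113.8))
cream (np.float64(105.67), np.float64(49.0))
```

Red is about 1.7° short, so I'll nudge it the last 3 mm. Then I'll back off and rise for a clean view.

Call:
{"name": "arm_command", "arguments": {
  "deltas": [
    [0, 0, 0.0009, 0, 0.008, 0, 0],
    [0, 0, 0.0009, 0, 0.008, 0, 0],
    [0, 0, 0.0009, 0, 0.008, 0, 0],
    [0, 0, 0.0005, 0, 0.004, 0, 0],
    [0, 0, 0, 0, 0, 0, 0]
  ]
}}

```text
time_s: 7.83
eef_pos: [0.6025, -0.0293, 0.0512]
orientation: [0.389, -0.59, 0.59, -0.389]
contact_force: [-1.4, -1.5, -0.6]
grip_width: 0.004
```

```bash
python3 - <<'E'
from h import *
from plant import r
s,R=st(r);pol(s)
E
```

```text
t 7.83 p [ 0.6025 -0.0293  0.0512] F [-1.4 -1.5 -0.6] q [-0.25  0.47  1.65 -0.    1.02  1.73] g 0.0
xaxis yaw -113.2 zaxis yaw -23.2 yz -1.0
TCP polar deg 66.0 rad mm 116.6
```

Call:
{"name": "arm_command", "arguments": {
  "deltas": [
    [0, 0, -0.008, 0, 0, 0, 0],
    [0, 0, -0.015, 0, 0, 0, 0],
    [0, -0.035, 0, 0, 0, 0, 0],
    [0, -0.04, 0, 0, 0, 0, 0],
    [0, -0.04, 0, 0, 0, 0, 0]
  ]
}}

```text
time_s: 8.25
eef_pos: [0.5798, -0.0195, 0.1667]
orientation: [-0.39, 0.591, -0.589, 0.389]
contact_force: [1.3, 0.4, 0.3]
grip_width: 0.006
```

Call:
{"name": "arm_command", "arguments": {
  "deltas": [
    [-0.03, 0, -0.028, 0, 0, 0, 0],
    [-0.03, 0, -0.028, 0, 0, 0, 0],
    [-0.03, 0, -0.028, 0, 0, 0, 0],
    [-0.03, 0, -0.028, 0, 0, 0, 0],
    [0, 0, 0, 0, 0, 0, 0]
  ]
}}

```text
time_s: 8.67
eef_pos: [0.5222, 0.1402, 0.1663]
orientation: [-0.391, 0.59, -0.588, 0.391]
contact_force: [0.2, -0.2, -0.8]
grip_width: 0.005
```

```bash
python3 - <<'E'
from h import *
from plant import r
s,R=st(r);pol(s)
c=r.capture("side");np.savez("d6.npz",**c);crop(c,275,110,133,100,6,"pics/d6.png")
c=r.capture("scene");np.savez("s6.npz",**c);crop(c,310,200,133,100,6,"pics/s6.png")
E
```

```text
t 8.67 p [0.5222 0.1402 0.1663] F [ 0.2 -0.2 -0.8] q [0.04 0.18 1.76 0.   1.2  2.01] g 0.0
xaxis yaw -112.8 zaxis yaw -22.8 yz -1.0
TCP polar deg 96.8 rad mm 277.9
```

View pics/d6.png

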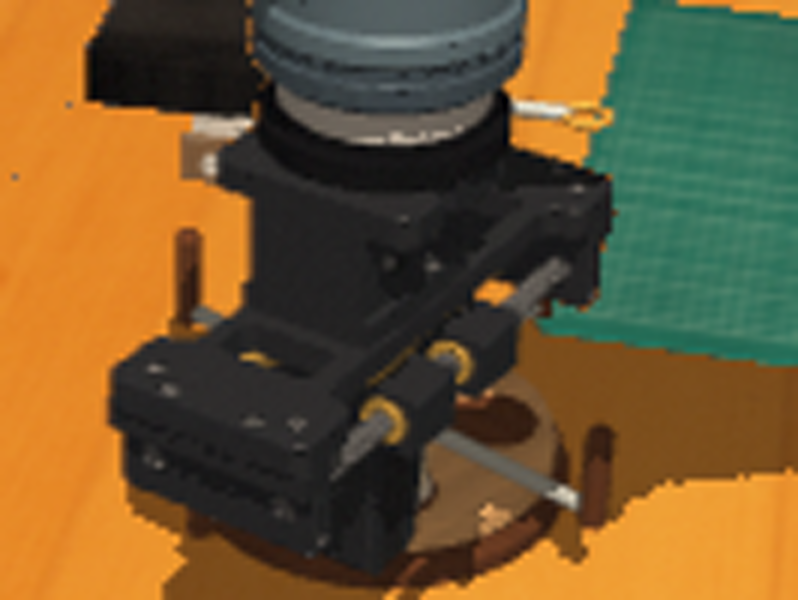

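View pics/s6.png

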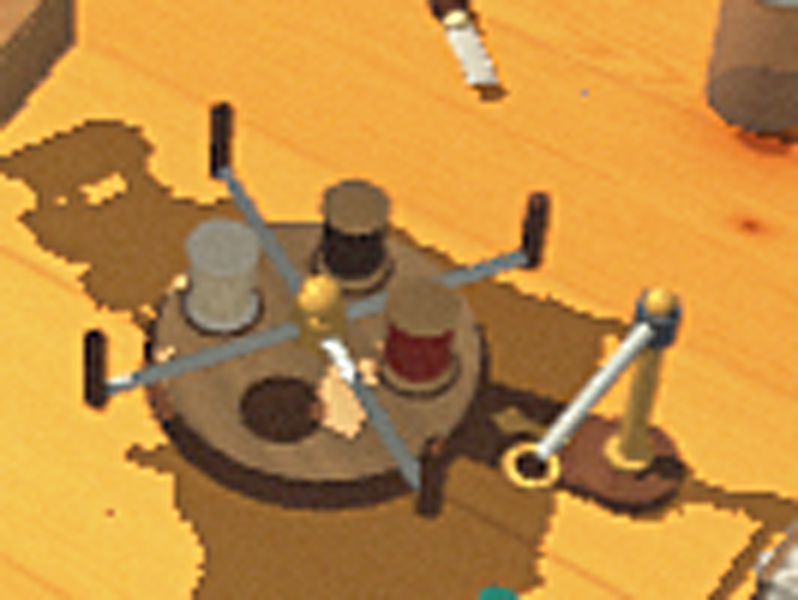

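The scene view is clear, with red at (423,305) facing the arrow. The gripper blocks the side view. I'll move to the approach side of the guide arm and re-measure from there.

Call:
{"name": "arm_command", "arguments": {
  "deltas": [
    [0.029, -0.006, 0.004, 0, 0, 0, 0],
    [0.029, -0.006, 0.004, 0, 0, 0, 0],
    [0.029, -0.006, 0.004, 0, 0, 0, 0],
    [0.029, -0.006, 0.004, 0, 0, 0, 0],
    [0.029, -0.006, 0.004, 0, 0, 0, 0]
  ]
}}

```text
time_s: 9.18
eef_pos: [0.4865, -0.0096, 0.1966]
orientation: [0.389, -0.59, 0.591, -0.389]
contact_force: [0.2, -0.5, 0.3]
grip_width: 0.007
```

Call:
{"name": "arm_command", "arguments": {
  "deltas": [
    [0.029, -0.006, 0.004, 0, 0, 0, 0],
    [0.029, -0.006, 0.004, 0, 0, 0, 0],
    [0.029, -0.006, 0.004, 0, 0, 0, 0],
    [0.029, -0.006, 0.004, 0, 0, 0, 0],
    [0.029, -0.006, 0.004, 0, 0, 0, 0]
  ]
}}

```text
time_s: 9.6
eef_pos: [0.4474, -0.1511, 0.2267]
orientation: [0.389, -0.59, 0.591, -0.389]
contact_force: [1.5, -0.3, -0.3]
grip_width: 0.005
```

Call:
{"name": "arm_command", "arguments": {
  "deltas": [
    [0.029, 0, 0.004, 0, 0, 0, 0],
    [0.029, 0, 0.004, 0, 0, 0, 0],
    [0, 0, 0, 0, -0.1, 0, 0],
    [0, 0, 0, 0, -0.1, 0, 0],
    [0, 0, 0, 0, -0.1, 0, 0]
  ]
}}

```text
time_s: 10.02
eef_pos: [0.432, -0.207, 0.2263]
orientation: [0.474, -0.525, 0.525, -0.474]
contact_force: [0.1, -0.2, -0.1]
grip_width: 0.005
```

Call:
{"name": "arm_command", "arguments": {
  "deltas": [
    [0, 0, 0, 0, -0.1, 0, 0],
    [0, 0, 0, 0, -0.1, 0, 0],
    [0, 0, 0, 0, -0.1, 0, 0],
    [0, 0, 0, 0, -0.1, 0, 0],
    [0, 0, 0, 0, -0.1, 0, 0]
  ]
}}

```text
time_s: 10.43
eef_pos: [0.4323, -0.2063, 0.2263]
orientation: [0.589, -0.391, 0.391, -0.589]
contact_force: [-0.6, -0.0, -0.8]
grip_width: 0.007
```

Call:
{"name": "arm_command", "arguments": {
  "deltas": [
    [0, 0, 0, 0, -0.1, 0, 0],
    [0, 0, 0, 0, -0.1, 0, 0],
    [0, 0, 0, 0, -0.1, 0, 0],
    [0, 0, 0, 0, -0.1, 0, 0],
    [0, 0, 0, 0, -0.1, 0, 0]
  ]
}}

```text
time_s: 10.85
eef_pos: [0.4323, -0.2063, 0.2263]
orientation: [0.668, -0.233, 0.233, -0.667]
contact_force: [0.5, 0.5, 0.3]
grip_width: 0.007
```

Call:
{"name": "arm_command", "arguments": {
  "deltas": [
    [0, 0, 0, 0, -0.1, 0, 0],
    [0, 0, 0, 0, -0.1, 0, 0],
    [0, 0, 0, 0, -0.1, 0, 0],
    [0, 0, 0, 0, -0.1, 0, 0],
    [0, 0, 0, 0, -0.1, 0, 0]
  ]
}}

```text
time_s: 11.27
eef_pos: [0.4323, -0.2062, 0.2263]
orientation: [0.705, -0.061, 0.061, -0.704]
contact_force: [1.2, 0.2, 0.4]
grip_width: 0.005
```

Call:
{"name": "arm_command", "arguments": {
  "deltas": [
    [0, 0, 0, 0, -0.1, 0, 0],
    [0, 0, 0, 0, -0.1, 0, 0],
    [0, 0, 0, 0, -0.1, 0, 0],
    [0, 0, 0, 0, -0.1, 0, 0],
    [0, 0, 0, 0, -0.1, 0, 0]
  ]
}}

```text
time_s: 11.68
eef_pos: [0.4323, -0.2063, 0.2263]
orientation: [0.698, 0.116, -0.115, -0.697]
contact_force: [0.1, -0.2, -0.2]
grip_width: 0.002
```

```bash
python3 - <<'E'
from h import *
from plant import r
s,R=st(r);pol(s)
c=r.capture("side");np.savez("d7.npz",**c);crop(c,275,110,133,100,6,"pics/d7.png")
c=r.capture("wrist");np.savez("w7.npz",**c);cv2.imwrite("pics/w7.png",c["image"][:,:,::-1])
d=np.array([.529,-.320])-s["eef_pos"][:2];print("tool x,z",d@R[:2,0],d@R[:2,2])
E
```

```text
t 11.68 p [ 0.4323 -0.2063  0.2263] F [ 0.1 -0.2 -0.2] q [-0.69 -0.03  1.85 -0.    1.31 -1.02] g 0.0
xaxis yaw 18.8 zaxis yaw 108.8 yz -1.0
TCP polar deg -150.2 rad mm 141.7
tool x,z 0.05488225533837653 -0.13882386151828494
```

View pics/d7.png

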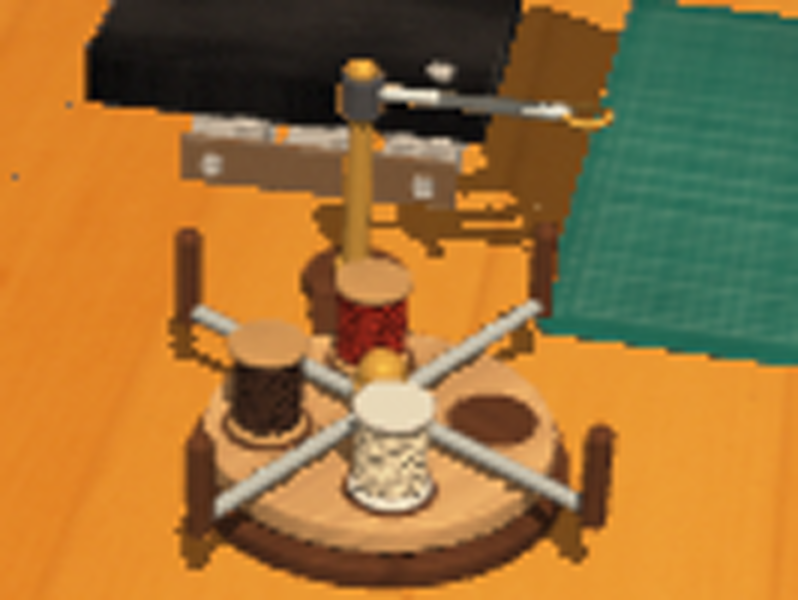

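View pics/w7.png

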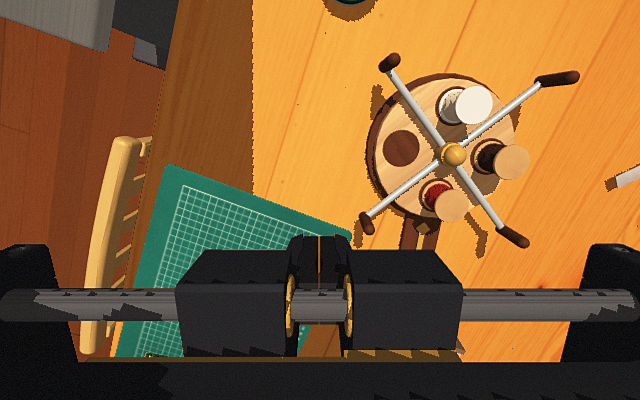

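Both the side view and the wrist view are clear now, and red faces the post. I'll measure the wheel angle from the scene and side views.

```bash
python3 - <<'E'
from h import *
S=load("s6");D=load("d7");W=load("w7")
def tri(a,b):
    A=[];B=[]
    for c,uv in((S,a),(D,b)):
        d=c["R"].T@np.linalg.inv(c["K"])@np.array([uv[0],uv[1],1.]);d/=np.linalg.norm(d);o=-c["R"].T@c["t"]
        M=np.eye(3)-np.outer(d,d);A.append(M);B.append(M@o)
    return np.linalg.solve(sum(A),sum(B))
pts={"P148":((95,336),(600,430)),"P58":((222,107),(202,434)),"P-32":((538,197),(188,234)),"P-122":((432,446),(546,228))}
X=np.array([tri(fs(a),fd(b)) for a,b in pts.values()]);print(X.round(4));C=X[:,:2].mean(0);print("C",C)
d=X[:,:2]-C;a=np.degrees(np.arctan2(d[:,1],d[:,0]));print(a,[ (x+45)%90-45 for x in a])
for n,a,b in(("red",(424,293),(374,282)),("cream",(222,246),(394,406)),("brown",(356,206),(269,343))):
    x=tri(fs(a),fd(b));e=x[:2]-C;print(n,x.round(4),np.degrees(np.arctan2(e[1],e[0])).round(1))
for n,P in(("post",np.array([.5915,-.2874])),):
    e=P-C;print(n,np.degrees(np.arctan2(e[1],e[0])),np.linalg.norm(e))
# image-only test: direction wheel axis->post in wrist/side: red top in side vs station predicted
E
```

```text
[[ 0.457  -0.077   0.0793]
 [ 0.6138 -0.0384  0.081 ]
 [ 0.6536 -0.1949  0.0791]
 [ 0.4951 -0.2336  0.0789]]
C [ 0.55489803 -0.13598645]
[ 148.92696602   58.88631352  -30.81722656 -121.46202196] [np.float64(-31.073033979366073), np.float64(-31.11368648379556), np.float64(-30.81722656404113), np.float64(-31.46202195585711)]
red [ 0.5686 -0.1818  0.0748] -73.3
cream [ 0.5431 -0.0878  0.072 ] 103.8
brown [ 0.603  -0.1246  0.0719] 13.3
post -76.41030517751956 0.1557747325340038
```

The wheel pegs are at −31.1° against a target of −31.4 ± 0.5°, so the wheel is done. Next is the guide arm.

Call:
{"name": "arm_command", "arguments": {
  "deltas": [
    [0.011, 0, -0.0278, 0, 0, 0, 0],
    [0.011, 0, -0.0278, 0, 0, 0, 0],
    [0.011, 0, -0.0278, 0, 0, 0, 0],
    [0.011, 0, -0.0278, 0, 0, 0, 0],
    [0.011, 0, -0.0278, 0, 0, 0, 0]
  ]
}}

```text
time_s: 12.2
eef_pos: [0.5296, -0.321, 0.2261]
orientation: [0.698, 0.113, -0.113, -0.698]
contact_force: [-0.3, -0.4, 0.3]
grip_width: 0.006
```

Call:
{"name": "arm_command", "arguments": {
  "deltas": [
    [0, 0, 0, 0, -0.08, 0, 0],
    [0, 0, 0, 0, -0.08, 0, 0],
    [0, 0, 0, 0, 0, 0, 0]
  ]
}}

```text
time_s: 12.45
eef_pos: [0.5289, -0.3202, 0.2255]
orientation: [-0.686, -0.169, 0.169, 0.687]
contact_force: [0.3, -1.1, -0.4]
grip_width: 0.001
```

Call:
{"name": "arm_command", "arguments": {
  "deltas": [
    [0, 0.033, 0, 0, 0, 0, 0],
    [0, 0.033, 0, 0, 0, 0, 0],
    [0, 0.033, 0, 0, 0, 0, 0],
    [0, 0.034, 0, 0, 0, 0, 0],
    [0, 0, 0, 0, 0, 0, 0]
  ]
}}

```text
time_s: 12.87
eef_pos: [0.525, -0.3159, 0.086]
orientation: [-0.683, -0.166, 0.171, 0.69]
contact_force: [-1.3, 0.7, -0.6]
grip_width: 0.006
```

```bash
cat >> h.py <<'E'
P0=np.array([.5912,-.2877])
def pol2(s):
    d=s["eef_pos"][:2]-P0;print("TCP about post deg",np.degrees(np.arctan2(d[1],d[0])).round(1)%360,"rad mm",(1000*np.linalg.norm(d)).round(1))
E
python3 - <<'E'
from h import *
from plant import r
s,R=st(r);pol2(s)
c=r.capture("wrist");cv2.imwrite("pics/w8.png",c["image"][:,:,::-1])
E
```

```text
t 12.87 p [ 0.525  -0.3159  0.086 ] F [-1.3  0.7 -0.6] q [-0.74  0.44  1.61 -0.    1.11 -1.22] g 0.01
xaxis yaw 27.5 zaxis yaw 117.5 yz -0.9999
TCP about post deg 203.0 rad mm 72.0
```

View pics/w8.png

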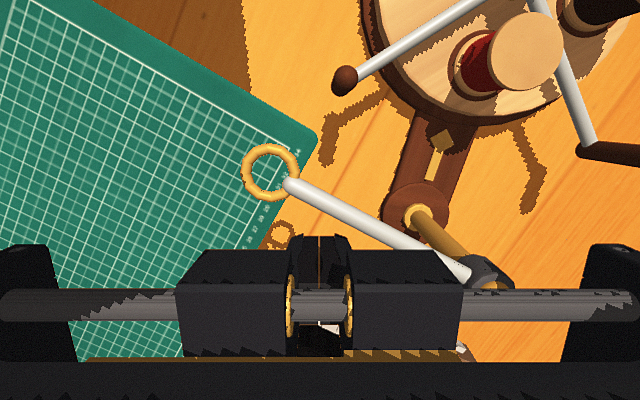

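Call:
{"name": "arm_command", "arguments": {
  "deltas": [
    [0, 0, 0, 0, 0, 0, 0],
    [0, 0, 0, 0, 0, 0, 0]
  ]
}}

```text
time_s: 13.08
eef_pos: [0.5306, -0.3203, 0.0961]
orientation: [0.688, 0.17, -0.168, -0.685]
contact_force: [0.3, -0.9, 0.4]
grip_width: 0.008
```

```bash
python3 - <<'E'
from h import *
from plant import r
s,R=st(r);pol2(s);print(R.round(4),s["joint_efforts"].round(1),s["ft_torque"].round(2))
c=r.capture("side");crop(c,225,50,266,200,3,"pics/d8.png")
c=r.capture("scene");crop(c,310,150,266,200,3,"pics/s8.png")
E
```

```text
t 13.08 p [ 0.5306 -0.3203  0.0961] F [ 0.3 -0.9  0.4] q [-0.73  0.43  1.6  -0.    1.11 -1.22] g 0.01
xaxis yaw 27.7 zaxis yaw 117.7 yz -1.0
TCP about post deg 208.3 rad mm 68.7
[[ 0.8853  0.0032 -0.4649]
 [ 0.4649 -0.0029  0.8853]
 [ 0.0015 -1.     -0.0041]] [ -0.  -49.5 -28.7   0.    0.1   0. ] [-0.    0.07 -0.01]
```

View pics/d8.png

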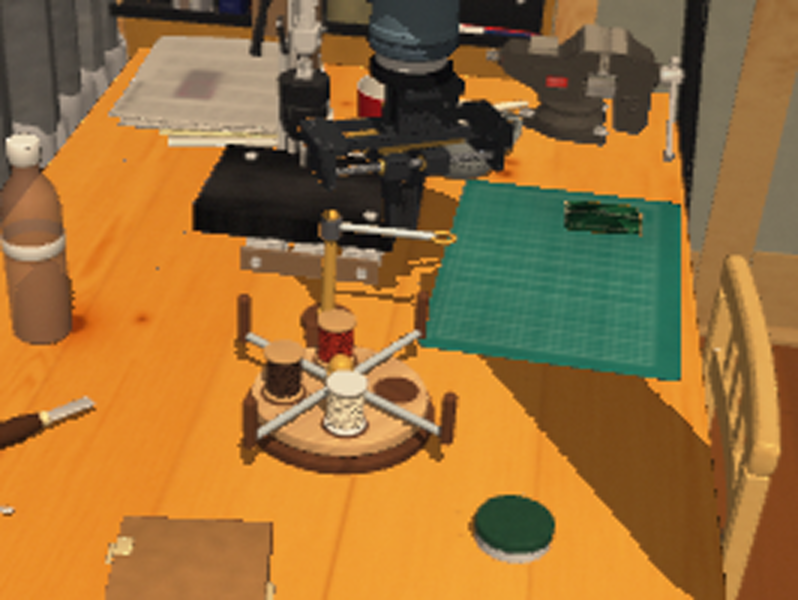

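View pics/s8.png

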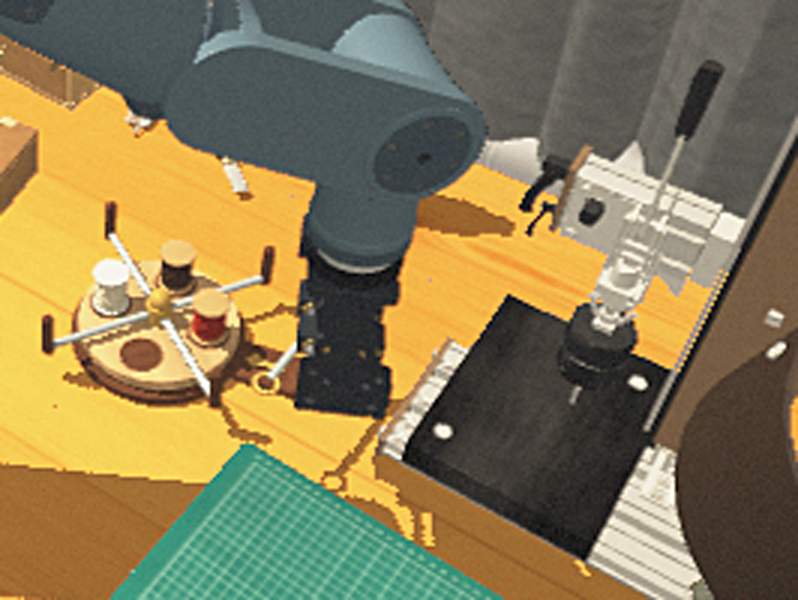

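There's no contact; the earlier offset was settling overshoot. Now I'll sweep the arm clockwise about the post.

Call:
{"name": "arm_command", "arguments": {
  "deltas": [
    [0.0002, 0.001, 0.0056, 0, 0.08, 0, 0],
    [0.0002, 0.001, 0.0056, 0, 0.08, 0, 0],
    [0.0002, 0, 0.0056, 0, 0.08, 0, 0],
    [0.0002, 0, 0.0056, 0, 0.08, 0, 0],
    [0.0002, 0, 0.0056, 0, 0.08, 0, 0]
  ]
}}

```text
time_s: 13.6
eef_pos: [0.5221, -0.2929, 0.0933]
orientation: [0.707, 0.029, -0.028, -0.706]
contact_force: [0.5, -1.5, -1.0]
grip_width: 0.005
```

Call:
{"name": "arm_command", "arguments": {
  "deltas": [
    [0.0002, 0, 0.0056, 0, 0.08, 0, 0],
    [0.0002, 0, 0.0056, 0, 0.08, 0, 0],
    [0.0002, 0, 0.0056, 0, 0.08, 0, 0],
    [0.0002, 0, 0.0056, 0, 0.08, 0, 0],
    [0.0002, 0, 0.0056, 0, 0.08, 0, 0]
  ]
}}

```text
time_s: 14.02
eef_pos: [0.5252, -0.2651, 0.0932]
orientation: [0.699, -0.112, 0.113, -0.697]
contact_force: [-1.5, 0.1, -0.5]
grip_width: 0.003
```

```bash
python3 - <<'E'
from h import *
from plant import r
s,R=st(r);pol2(s)
c=r.capture("wrist");cv2.imwrite("pics/w9.png",c["image"][:,:,::-1])
E
```

```text
t 14.02 p [ 0.5252 -0.2651  0.0932] F [-1.5  0.1 -0.5] q [-0.67  0.38  1.68 -0.    1.08 -0.35] g 0.0
xaxis yaw -18.3 zaxis yaw 71.7 yz -1.0
TCP about post deg 161.1 rad mm 69.8
```

View pics/w9.png

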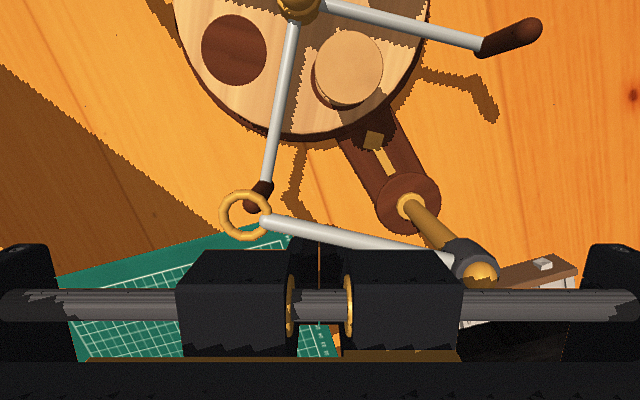

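The arm is moving with the fingers and the eye is at (245,215). I'll continue and slow down near the stop.

Call:
{"name": "arm_command", "arguments": {
  "deltas": [
    [0.0002, 0, 0.0056, 0, 0.08, 0, 0],
    [0.0002, 0, 0.0056, 0, 0.08, 0, 0],
    [0.0002, 0, 0.0056, 0, 0.08, 0, 0],
    [0.0002, 0, 0.0056, 0, 0.08, 0, 0],
    [0.0002, 0, 0.0056, 0, 0.08, 0, 0]
  ]
}}

```text
time_s: 14.48
eef_pos: [0.5388, -0.2407, 0.093]
orientation: [0.662, -0.247, 0.249, -0.662]
contact_force: [-1.1, -0.2, 0.9]
grip_width: 0.002
```

Call:
{"name": "arm_command", "arguments": {
  "deltas": [
    [0.0002, 0, 0.0056, 0, 0.08, 0, 0],
    [0.0002, 0, 0.0042, 0, 0.06, 0, 0],
    [0.0001, 0, 0.0035, 0, 0.05, 0, 0],
    [0.0001, 0, 0.0028, 0, 0.04, 0, 0],
    [0.0001, 0, 0.0021, 0, 0.03, 0, 0]
  ]
}}

```text
time_s: 14.9
eef_pos: [0.5526, -0.2287, 0.0929]
orientation: [0.625, -0.33, 0.332, -0.625]
contact_force: [-1.3, -0.6, 1.3]
grip_width: 0.006
```

```bash
python3 - <<'E'
from h import *
from plant import r
s,R=st(r);pol2(s)
c=r.capture("wrist");cv2.imwrite("pics/w10.png",c["image"][:,:,::-1])
E
```

```text
t 14.9 p [ 0.5526 -0.2287  0.0929] F [-1.3 -0.6  1.3] q [-0.59  0.4   1.66 -0.    1.09  0.38] g 0.01
xaxis yaw -55.9 zaxis yaw 34.1 yz -1.0
TCP about post deg 123.2 rad mm 70.5
```

View pics/w10.png

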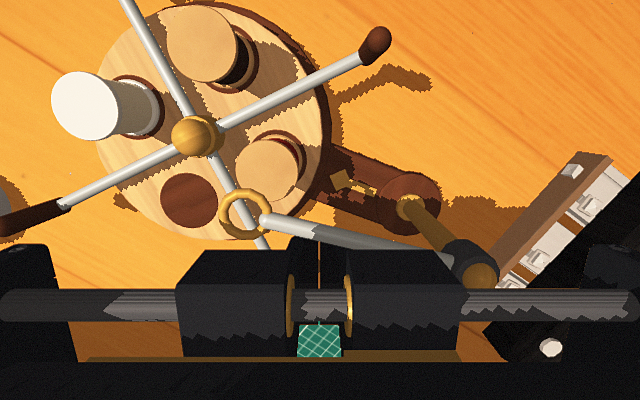

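About 9° is left, so I'll use small steps and watch the force.

Call:
{"name": "arm_command", "arguments": {
  "deltas": [
    [0, 0, 0.0021, 0, 0.03, 0, 0],
    [0, 0, 0.0021, 0, 0.03, 0, 0],
    [0, 0, 0.0021, 0, 0.03, 0, 0],
    [0, 0, 0.0014, 0, 0.02, 0, 0],
    [0, 0, 0, 0, 0, 0, 0]
  ]
}}

```text
time_s: 15.37
eef_pos: [0.5589, -0.2246, 0.0923]
orientation: [0.606, -0.364, 0.365, -0.606]
contact_force: [0.0, -1.2, 0.4]
grip_width: 0.009
```

Call:
{"name": "arm_command", "arguments": {
  "deltas": [
    [0, 0, 0.0011, 0, 0.015, 0, 0],
    [0, 0, 0.0011, 0, 0.015, 0, 0],
    [0, 0, 0, 0, 0, 0, 0]
  ]
}}

```text
time_s: 15.62
eef_pos: [0.5599, -0.2237, 0.0917]
orientation: [0.6, -0.374, 0.374, -0.6]
contact_force: [-5.2, -2.2, 3.0]
grip_width: 0.004
```

```bash
python3 - <<'E'
from h import *
from plant import r
s,R=st(r);pol2(s)
c=r.capture("wrist");cv2.imwrite("pics/w11.png",c["image"][:,:,::-1])
E
```

```text
t 15.62 p [ 0.5599 -0.2237  0.0917] F [-5.2 -2.2  3. ] q [-0.58  0.41  1.64 -0.    1.09  0.54] g 0.0
xaxis yaw -63.9 zaxis yaw 26.1 yz -1.0
TCP about post deg 116.0 rad mm 71.3
```

View pics/w11.png

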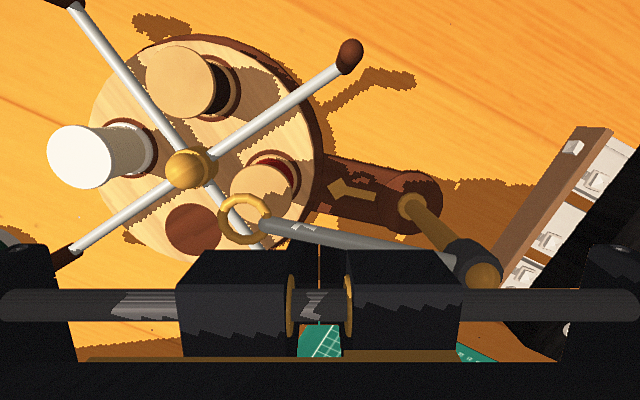

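Call:
{"name": "arm_command", "arguments": {
  "deltas": [
    [0, 0, 0.0012, 0, 0.008, 0, 0],
    [0, 0, 0, 0, 0, 0, 0]
  ]
}}

```text
time_s: 15.83
eef_pos: [0.5602, -0.2234, 0.0915]
orientation: [0.599, -0.377, 0.376, -0.598]
contact_force: [-7.9, -2.7, 6.2]
grip_width: 0.001
```

```bash
python3 - <<'E'
from h import *
from plant import r
s,R=st(r);pol2(s)
E
```

```text
t 15.83 p [ 0.5602 -0.2234  0.0915] F [-7.9 -2.7  6.2] q [-0.57  0.41  1.64 -0.    1.09  0.55] g 0.0
xaxis yaw -64.3 zaxis yaw 25.7 yz -1.0
TCP about post deg 115.7 rad mm 71.4
```

The force rose to 8 N with only 0.4 mm of movement, so the arm is at its stop. I'll back off, rise and check.

Call:
{"name": "arm_command", "arguments": {
  "deltas": [
    [0, 0, -0.006, 0, 0, 0, 0],
    [0, 0, -0.012, 0, 0, 0, 0],
    [0, 0, -0.012, 0, 0, 0, 0],
    [0, -0.02, 0, 0, 0, 0, 0],
    [0, -0.035, 0, 0, 0, 0, 0]
  ]
}}

```text
time_s: 16.25
eef_pos: [0.5302, -0.2343, 0.1422]
orientation: [-0.598, 0.38, -0.373, 0.599]
contact_force: [0.3, -0.2, 0.2]
grip_width: 0.004
```

Call:
{"name": "arm_command", "arguments": {
  "deltas": [
    [0, -0.035, 0, 0, 0, 0, 0],
    [0, -0.02, -0.03, 0, 0, 0, 0],
    [0, 0, -0.035, 0, 0, 0, 0],
    [0, 0, -0.035, 0, 0, 0, 0],
    [0, 0, -0.02, 0, 0, 0, 0]
  ]
}}

```text
time_s: 16.67
eef_pos: [0.4232, -0.2885, 0.2014]
orientation: [0.599, -0.376, 0.377, -0.598]
contact_force: [0.2, -1.0, 0.7]
grip_width: 0.006
```

```bash
python3 - <<'E'
from h import *
from plant import r
s,R=st(r)
c=r.capture("side");np.savez("d12.npz",**c);crop(c,275,110,133,100,6,"pics/d12.png")
c=r.capture("scene");np.savez("s12.npz",**c);crop(c,310,200,133,100,6,"pics/s12.png")
c=r.capture("wrist");np.savez("w12.npz",**c);cv2.imwrite("pics/w12.png",c["image"][:,:,::-1])
E
```

```text
t 16.67 p [ 0.4232 -0.2885  0.2014] F [ 0.2 -1.   0.7] q [-0.83  0.08  1.8  -0.    1.26  0.29] g 0.01
xaxis yaw -64.4 zaxis yaw 25.6 yz -1.0
```

View pics/d12.png

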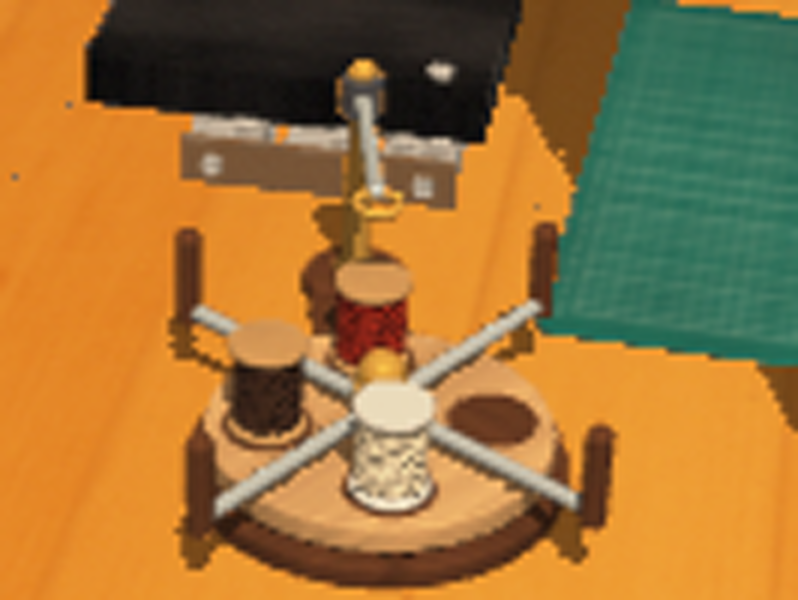

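View pics/s12.png

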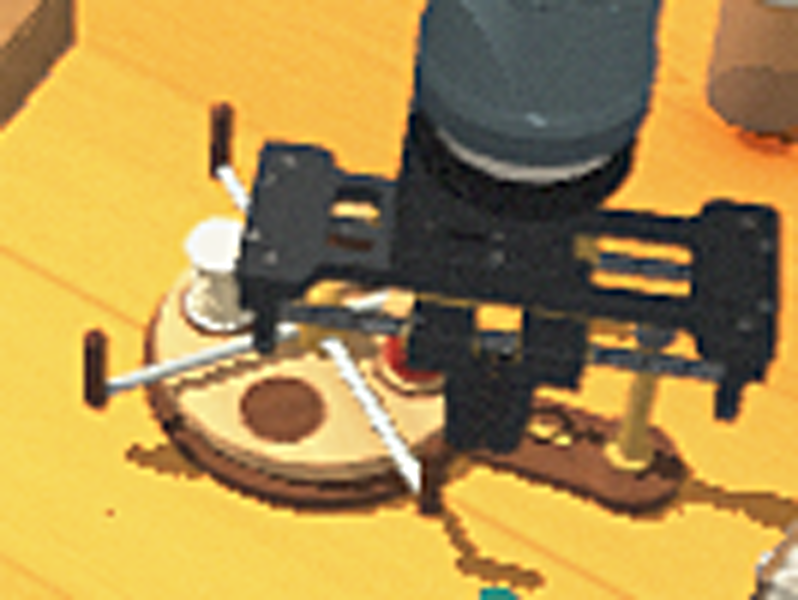

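View pics/w12.png

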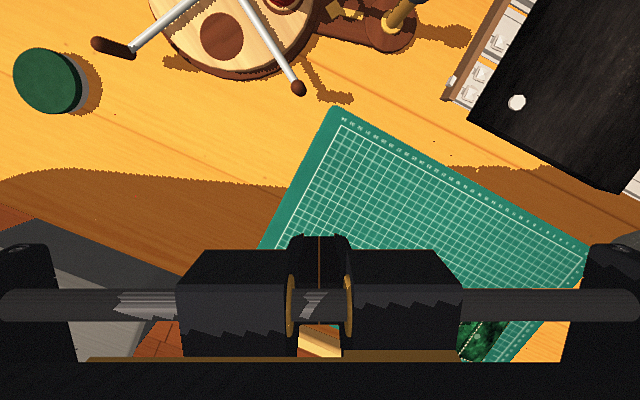

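The side view shows the pegs unmoved and the eye at (378,203), above red. I'll clear the scene view and make a final measurement.

Call:
{"name": "arm_command", "arguments": {
  "deltas": [
    [-0.03, -0.02, -0.015, 0, 0, 0, 0],
    [-0.035, -0.02, -0.005, 0, 0, 0, 0],
    [-0.035, -0.02, -0.005, 0, 0, 0, 0],
    [-0.035, -0.02, -0.005, 0, 0, 0, 0],
    [-0.035, -0.02, -0.005, 0, 0, 0, 0]
  ]
}}

```text
time_s: 17.23
eef_pos: [0.3204, -0.1478, 0.3016]
orientation: [-0.598, 0.376, -0.376, 0.599]
contact_force: [0.2, 0.3, 0.3]
grip_width: 0.001
```

Call:
{"name": "arm_command", "arguments": {
  "deltas": [
    [-0.035, 0, -0.005, 0, 0, 0, 0],
    [-0.035, 0, -0.005, 0, 0, 0, 0],
    [-0.035, 0, -0.005, 0, 0, 0, 0],
    [-0.035, 0, -0.005, 0, 0, 0, 0],
    [0, 0, 0, 0, 0, 0, 0]
  ]
}}

```text
time_s: 17.65
eef_pos: [0.2407, -0.0286, 0.3018]
orientation: [-0.599, 0.374, -0.376, 0.6]
contact_force: [0.6, -1.6, 0.1]
grip_width: 0.002
```

```bash
python3 - <<'E'
from h import *
from plant import r
s,R=st(r)
c=r.capture("scene");np.savez("s13.npz",**c);crop(c,310,200,133,100,6,"pics/s13.png")
c=r.capture("wrist");np.savez("w13.npz",**c);cv2.imwrite("pics/w13.png",c["image"][:,:,::-1])
D=load("d12");x=plane(D,fd((378,204)),.110)[:2];p=plane(D,fd((361,95)),.110)[:2];e=x-P0;print(x,p,np.degrees(np.arctan2(*e[::-1])),np.linalg.norm(e));e=x-p;print(np.degrees(np.arctan2(*e[::-1])),np.linalg.norm(e))
E
```

```text
t 17.65 p [ 0.2407 -0.0286  0.3018] F [ 0.6 -1.6  0.1] q [-0.63 -0.79  2.21  0.    1.71  0.49] g 0.0
xaxis yaw -64.1 zaxis yaw 25.9 yz -1.0
[ 0.56734031 -0.18689125] [ 0.59115282 -0.28618982] 103.31588355351423 0.1035938607723577
103.48528455430517 0.10211385791158258
```

View pics/s13.png

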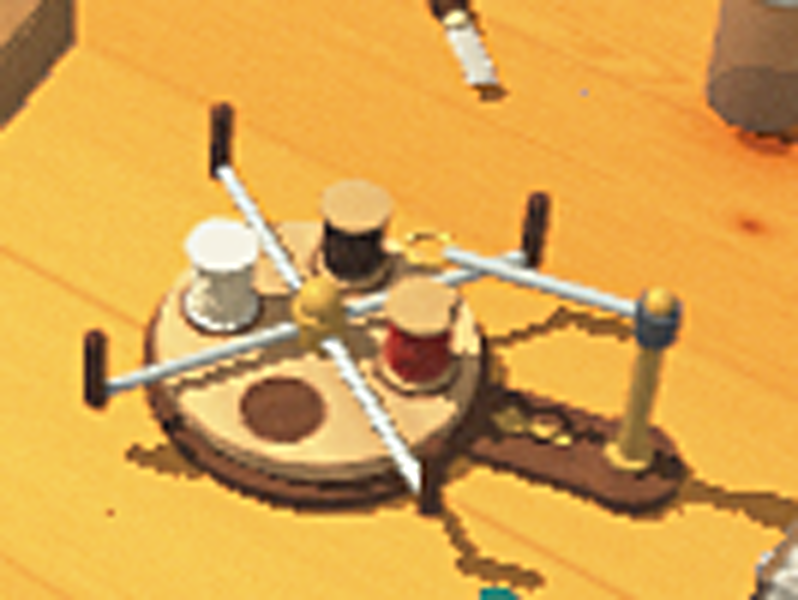

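View pics/w13.png

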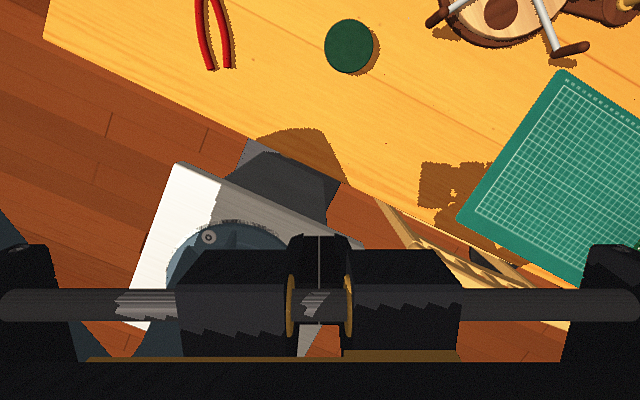

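```bash
python3 - <<'E'
from h import *
S=load("s13");D=load("d12")
print("eye",plane(S,fs((427,250)),.110),plane(D,fd((378,204)),.110));print("red",plane(S,fs((422,304)),.072),plane(D,fd((374,282)),.072))
C=np.array([.5549,-.136]);print("station",C+.0495*np.array([np.cos(np.radians(-76.6)),np.sin(np.radians(-76.6))]))
for n in("scene","side"):
    a=load(n+"0")["image"].astype(int);b=load({"scene":"s13","side":"d12"}[n])["image"].astype(int)
from plant import r
r.job_done();s=r.sense();print(s["time_s"])
E
```

```text
eye [ 0.56566368 -0.18372601  0.11      ] [ 0.56734031 -0.18689125  0.11      ]
red [ 0.56708701 -0.18346932  0.072     ] [ 0.5673009  -0.18393697  0.072     ]
station [ 0.56637152 -0.18415241]
the job is handed in; nothing more can be done
the job is handed in; nothing more can be done
```

The job is done and handed in at about 18 s of the 72 s allowed. The red spool stands at the brass arrow, and the guide arm is at its stop with the eye over the spool.

I turned the wheel about 131° clockwise by pushing one spoke's end peg with the closed fingers. I then pushed the guide arm clockwise about 75° until the force rose to about 8–10 N with almost no movement, and withdrew.

**Last checks:**

| Check | Measured | Target |
|---|---|---|
| Red spool axis | (0.567, -0.184) m | station (0.566, -0.184) m |
| Wheel angle | -31.1° | about -31.5°, worked out from the images |
| Guide arm angle | 103.3–103.5° | 103.4–103.6°, from the measured post direction |
| Eye position | (0.566, -0.184) m in the scene view, (0.567, -0.187) m in the side view | over the spool at (0.567, -0.184) m |

- **Disagreement:** the two views of the eye differ by about 3 mm. A two-view fix of the red spool partway through read about 3° off the peg-based wheel angle. The final single-view fixes matched the pegs.
- **Not touched:** I saw no contact with the spools. I planned every path clear of the loose items, but did not measure their final positions one by one.

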